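# Open the stiff-lidded storage case and stow tin and divider tray

## Robot

A 6-joint arm with a two-finger parallel gripper is mounted at the origin on the work surface. World frame = base frame: x ahead of the robot, y to its left, z up, the work surface at z = 0. Lengths are in mm, angles in rad, forces in N, time in s.
With the tool pointing down it reaches from about 350 to 850 mm from the base axis. Payload 8.1 kg.
Tool frame: the origin (TCP) lies midway between the tips of the shut fingers; the grasp point (between the pads) lies 19 mm behind it; z points along the fingers, y is the line along which they close (so a half turn about z gives the same grasp; the last joint's range is limited). The gripper opens to 85 mm and grips with 20 to 120 N. Pads are 22 mm wide; open, the fingers measure 114 mm over their backs; the gripper's body (76 mm by 85 mm) begins 54 mm behind the grasp point. The pads swing forward as they close: fully open they stand 13 mm farther back than shut.
Start: joints at [-1.377, 0.13, 1.488, -0, 1.523, -0.085], TCP at [165.142, -576.831, 231.292] pointing down, gripper open.
Joint ranges: [-2.96, 2.96], [-0.89, 2.26], [0.02, 2.5], [-1.34, 4.48], [0, 2.73], [-2.66, 2.66]. Speed limits (rad/s): [2.39, 2.39, 2.79, 3.14, 3.14, 3.14].

## Interface

Orientations are given as a rotation vector (axis times angle).
In Python, from rig import r gives the robot as it stands.
- The arm moves only by the tool move_arm, never from a script. Its argument "motion" is a list of rows, each a list of 6 numbers: the shift along the tool's x, y, z in mm, then the turn, a rotation vector about the tool's x, y, z in degrees. In form: [[x, y, z, ax, ay, az], ...]. A call has 1 to 10 rows; each row is the pose to reach, as a shift and turn from the pose commanded when the call began, along the tool's axes at that moment; what a row does not reach only later rows make up. A row lasts 1/10 s, in which the tool goes at most 50 mm and 8.59 degrees, less where a joint would pass 70% of its speed; a pose out of reach is approached as far as the arm can. A call with a gripper value outside its range is refused whole. "grip" is the gripper's target within -1 to 1 (fully open at 1, half-way at 0, shut at -1), set as the call begins (left out, the last holds). The fingers move at their own pace and stop on an object; the grip force is fixed at half the most. Time passes only in rows, so rows that repeat a pose let the fingers close. It gives the time, the measured TCP pose, the force, the opening and the grip force at its end, in the units of the state.
- r.get_state(): the state, without advancing time (a new reading comes with each control period).
- r.grab_frame(name): name is "scene" or "top"; returns (picture, depth): 400x640x3 uint8, blue, green, red; 400x640 float32, mm along the optical axis (not along the pixel's ray), 0 where there is no reading.
- r.camera_info(name): a dict with "fx", "fy", "cx", "cy" (pixels), "xyz" and "orientation" of the camera in the world. Camera axes: x right, y down, z forward; pixel columns grow to the right and rows downward; lengths in mm; the calibration is good to about 2 mm. A picture is of the moment at which its call begins. camera_info takes no time and is no camera call.
- r.finish_job(): hands the job in; it is judged then, once.
Trained networks look in the newest picture that a camera, given by its name, has taken for a name from the list of things; names that differ only in an ending like _2 or _b are one class to them, and where a whole thing is asked for, a point or a joint stands for the part that bears it (a point fixed in the world has none). Each returns a list of dicts, best first, with "conf" (0 to 1); they miss things now and then, are a little off and sometimes report something else, mostly with a low value. They report only what shows in the picture. A call takes as long as a camera call. They do not tell look-alikes from the thing itself.
- r.recognise(target, camera): "position" ([x, y, z] in mm, in world coordinates, good to about 4 mm: the middle of the surface that is visible of it).
- r.place_of(target, camera): "position" ([x, y, z] in mm, in world coordinates, good to about 4 mm: a listed point, or the origin of a listed thing).
The state is a dict: "time": time; "qpos": joint angles; "joint_velocities": joint speeds; "effort": joint torques, N m; "ee_pos": TCP position; "tcp_rot": TCP orientation; "contact_force": force on the tool from outside, world axes, zero at the start; "ft_torque": the same for the moment, N m; "opening": finger opening in mm; "grasp_force": force on a finger pad.
Only numpy, scipy, OpenCV 4.12 (cv2) and the standard library are available. Lean on these libraries where they do the work, as an engineer would, in place of code of your own. Each camera call takes 0.05 s, during which the arm holds its last target. There are 200 camera calls.

## Task

Lift the blue lid of the storage case all the way back until it rests on its stop, easing it there without slamming it or pressing it hard against the stop. Then set the steel tin down flat on the case floor, and after it lay the white divider tray level on the two ledges above it. Set both down rather than dropping them, leave the lid open against its stop, and do not disturb the jar and the bottle standing nearby.

Things in the scene. Friction and masses are not known exactly. Their poses are not given: they have to be found in the camera images.
- case_floor (a point): centre of the inner floor of the fixed grey storage case; z up, x from its front (robot side) towards its hinge side, y along the hinge. Case outside 180 (x) by 220 (y) by 100 mm high, walls and floor 6 mm: this point is 6 mm above the table, the rim 94 mm above this point. Inside 168 (x) by 208 (y) mm.
- case_ledges (a point): point midway between the case's two ledges, level with their tops, 50 mm above the inner floor's centre; same axes. The black ledges run along x on the two end walls (+y and -y), each 24 mm wide, 160 mm free between them; the tray lies on both.
- lid (a joint): angle of the blue lid, rad: 0 shut, grows as it opens up and away from the robot, 1.57 upright. Starts shut or a little ajar. The stiff friction hinge (0.5 N m) holds the lid wherever it is left; lid about 0.3 kg. Past upright (between 1.7 and 1.9) it meets a firm stop: feel for it; the push needed at half the lid's height is some 3 to 6 N before the stop and rises steeply at it.
- lid_hinge (a point): middle of the hinge line, at the top of the case's far rim; it is the lid's frame: when shut x points away from the front, y along the hinge, z up; turns with the lid. The lid panel runs from here 180 mm along -x, is 220 mm wide and 10 mm thick (z 0 to 10 mm); its inner face is white and can be pushed from the robot's side once the lid is up (under 25 N is plenty).
- lid_handle (a point): middle of the black bar handle's grip on the lid, 150 mm along -x from the hinge line and 45 mm along z from the lid's underside (35 mm above its top face); the bar is 100 mm long along y, a round bar about 10 mm thick, with a post at each end. Same axes as the lid.
- tin_center (a point): centre (half-way up) of the loose steel sample tin with a green lid band: 120 (x) by 60 (y) by 40 mm (z), about 0.35 kg, lying flat on the table; x along its length.
- tin: the same tin, origin at the centre of its underside.
- tray_grip (a point): centre of the orange grip rib of the loose white divider tray. Plate 190 (x) by 140 (y) by 6 mm, lip round its edge to 10 mm, about 0.2 kg; rib 80 (x) by 16 (y) mm, standing 30 mm above the plate at its middle; this point is 21 mm above the tray's underside, z up, x along the long side, which goes along the case's y.
- tray: the same tray, origin at the centre of its underside.
- jar: bystander: glass jar with steel cap, 72 mm across, 110 mm high; origin under its centre.
- bottle: bystander: clear bottle, 64 mm across, 190 mm high; origin under its centre.
There are look-alikes about, which are no part of the job. Of the things that look like the tin, the smallest one is meant.

How it is judged (in metres and radians):
On the way, in this order (a step that is already met when the one before it is completed fails the run):
1. the lid is fully open on its stop (value of joint lid between 1.76 and 1.84 rad and velocity of joint lid below 0.1 rad/s), for 0.2 s.
2. the tin lies flat on the case floor, let go, with the tray not yet in (value of joint lid between 1.76 and 1.84 rad and z of tin_center in the frame of case_floor between 0.015 and 0.025 m and x of tin_center in the frame of case_floor between -0.06 and 0.06 m and y of tin_center in the frame of case_floor between -0.08 and 0.08 m and angle between tin_center's own z axis and vertical below 0.06 rad and contact force between the fingers and tin below 0.3 N and linear speed of tin below 0.03 m/s and horizontal distance between tray_grip and case_floor above 0.15 m), for 0.2 s.
3. the tray lies level on both ledges above the tin, let go (value of joint lid between 1.76 and 1.84 rad and z of tin_center in the frame of case_floor between 0.015 and 0.025 m and x of tin_center in the frame of case_floor between -0.06 and 0.06 m and y of tin_center in the frame of case_floor between -0.08 and 0.08 m and angle between tin_center's own z axis and vertical below 0.06 rad and z of tray_grip in the frame of case_floor between 0.067 and 0.075 m and x of tray_grip in the frame of case_floor between -0.03 and 0.03 m and y of tray_grip in the frame of case_floor between -0.02 and 0.02 m and angle between tray_grip's own z axis and vertical below 0.05 rad and contact force between the fingers and tray below 0.3 N and linear speed of tray below 0.03 m/s), for 0.2 s.
At the end, for the whole second after the job is handed in: Lid on its stop (1.76 to 1.84 rad); tin flat on the case floor (height within 5 mm, tilt under 0.06 rad); tray on both ledges (height within 4 mm, within 30 mm of the middle across and 20 mm along the hinge, tilt under 0.05 rad); both let go and at rest (all of step 3 and contact force between the fingers and tin below 0.3 N and linear speed of tin below 0.03 m/s and velocity of joint lid below 0.05 rad/s); the robot touches nothing.
It fails at once if the lid's inner face is pressed with over 50 N (contact force between anything else and lid_c0 above 50 N).
It fails at once if the lid is slammed against its stop (over 2.5 rad/s near it) (value of joint lid above 1.5 rad and velocity of joint lid above 2.5 rad/s).
It fails at once if the tin is dropped into the case (faster than 0.55 m/s with no finger on it) (x of tin_center in the frame of case_floor between -0.09 and 0.09 m and y of tin_center in the frame of case_floor between -0.11 and 0.11 m and z of tin_center in the frame of case_floor below 0.12 m and contact force between the fingers and tin below 0.1 N and linear speed of tin above 0.55 m/s).
It fails at once if the tray is dropped into the case (faster than 0.55 m/s with no finger on it) (x of tray_grip in the frame of case_floor between -0.09 and 0.09 m and y of tray_grip in the frame of case_floor between -0.11 and 0.11 m and z of tray_grip in the frame of case_floor below 0.17 m and contact force between the fingers and tray below 0.1 N and linear speed of tray above 0.55 m/s).
It fails at once if a bystander is moved by more than 30 mm (distance of any of jar, bottle from where it was at the start of the episode above 0.03 m).
It also fails if it takes over 72 s, if anything falls off the work surface, if the arm or the gripper's body presses on something with over 40 N, if the wrist force passes 120 N, or if a joint passes its speed limit or range.

## Working session

There is one attempt and no reset: what is moved stays moved. The work goes in short steps, Python scripts to look and compute and a tool call to move; the robot and the scene stay as the last step left them, time stands still between calls to the robot, and variables do not carry over. Pictures are saved under pics/ and viewed, at most 10 in all, crops included, and the job is handed in when it is done.

Besides the shell and the picture viewer there is one more tool, called in YAML: its name, and indented under it one key for each argument. move_arm: Moves the arm, as the interface text tells. Its arguments: {"type":"object","properties":{"motion":{"type":"array"},"grip":{"type":"number"}},"required":["motion"]}

```bash
mkdir -p pics; ls; cat > h.py <<'E'
from rig import r
import numpy as np, cv2
from scipy.spatial.transform import Rotation as R
def world(cam,depth,mask=None):
    c=r.camera_info(cam); v,u=np.mgrid[0:depth.shape[0],0:depth.shape[1]]
    P=np.dstack([(u-c['cx'])/c['fx']*depth,(v-c['cy'])/c['fy']*depth,depth])
    o=np.array(c['orientation'],float)
    Rm=R.from_rotvec(o) if o.size==3 else R.from_matrix(o)
    W=P.reshape(-1,3)@Rm.as_matrix().T+np.array(c['xyz'])
    return W.reshape(P.shape)
def state():
    s=r.get_state()
    for k in('time','qpos','ee_pos','tcp_rot','contact_force','opening','grasp_force'):print(k,np.round(s[k],3))
    return s
def delta(pos):  # world target -> tool-axis shift
    s=r.get_state(); return R.from_rotvec(s['tcp_rot']).inv().apply(np.array(pos)-s['ee_pos'])
E
python3 - <<'E'
from h import *
state()
for c in('scene','top'):
    im,d=r.grab_frame(c); cv2.imwrite(f'pics/{c}0.png',im); np.save(f'{c}0.npy',d); print(c,r.camera_info(c))
    for t in ['case_floor','lid_hinge','lid_handle','tin_center','tray_grip','jar','bottle']:
        print(t,[(np.round(x['position']).tolist(),round(x['conf'],2)) for x in r.place_of(t,c)][:5])
E
```

```text
pics
time 0.0
qpos [-1.377  0.131  1.489  0.     1.523 -0.085]
ee_pos [ 165.05  -576.282  230.248]
tcp_rot [-3.109 -0.436  0.   ]
contact_force [-0.988  0.135 -0.362]
opening 85.364
grasp_force 0.0
scene {'fx': 454.80976659612304, 'fy': 454.80976659612304, 'cx': 321.11970066831105, 'cy': 203.1276284526657, 'xyz': array([1197.2958612 ,  411.43341688, 1101.0009934 ]), 'orientation': array([-1.2062487 , -2.4097524 ,  0.86670951])}
case_floor []
lid_hinge [([609.0, 64.0, 99.0], 0.65)]
lid_handle [([455.0, 54.0, 146.0], 0.62)]
tin_center [([378.0, -177.0, 28.0], 0.71), ([525.0, -518.0, 32.0], 0.7), ([431.0, -349.0, 21.0], 0.63)]
tray_grip [([447.0, 359.0, 22.0], 0.79)]
jar [([737.0, 278.0, 0.0], 0.7)]
bottle [([730.0, -252.0, 0.0], 0.75)]
top {'fx': 382.24769801983956, 'fy': 382.24769801983956, 'cx': 316.6941079019461, 'cy': 200.68523499558586, 'xyz': array([ 452.29818941,  -66.75581624, 1332.7147431 ]), 'orientation': array([-2.20031252,  2.15805198, -0.10630954])}
case_floor []
lid_hinge [([609.0, 68.0, 102.0], 0.58)]
lid_handle [([460.0, 56.0, 141.0], 0.84), ([446.0, 356.0, 24.0], 0.16)]
tin_center [([433.0, -345.0, 15.0], 0.73), ([529.0, -521.0, 27.0], 0.67), ([371.0, -181.0, 30.0], 0.59)]
tray_grip [([444.0, 357.0, 28.0], 0.88)]
jar [([734.0, 278.0, -0.0], 0.95), ([445.0, 358.0, 3.0], 0.39)]
bottle [([733.0, -254.0, 2.0], 0.6)]
```

View pics/top0.png

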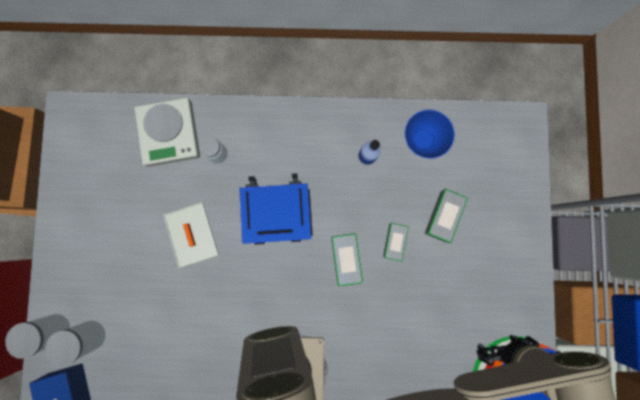

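View pics/scene0.png

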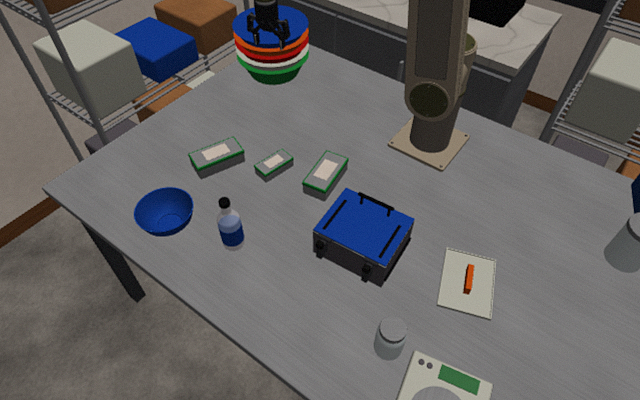

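```bash
python3 - <<'E'
from h import *
im=cv2.imread('pics/top0.png');d=np.load('top0.npy');W=world('top',d)
hsv=cv2.cvtColor(im,cv2.COLOR_BGR2HSV)
def rect(n,m):
    m=m&(d>0)
    k,l,st,ce=cv2.connectedComponentsWithStats(m.astype(np.uint8))
    for i in range(1,k):
        if st[i,4]<60: continue
        p=W[l==i]; (c,s,a)=cv2.minAreaRect(p[:,:2].astype(np.float32))
        print(n,st[i].tolist(),'c',np.round(c,1),'s',np.round(s,1),'a',round(a,1),'z med',np.round(np.percentile(p[:,2],[5,50,95]),1))
x,y,z=W[...,0],W[...,1],W[...,2]
for nm,c in(('t1',(378,-178)),('t2',(527,-520)),('t3',(432,-347))):
    rect(nm,(np.hypot(x-c[0],y-c[1])<110)&(z>12))
rect('tray',(np.hypot(x-445,y-358)<160)&(z>3))
rect('rib',(np.hypot(x-445,y-358)<80)&(z>20))
rect('lid',(np.hypot(x-520,y-60)<190)&(z>95))
rect('handle',(np.hypot(x-457,y-56)<90)&(z>128))
rect('jar',(np.hypot(x-735,y-278)<60)&(z>90))
rect('bottle',(np.hypot(x-732,y+253)<60)&(z>60))
E
```

```text
t1 [331, 233, 32, 53, 1276] c [ 375.  -178.6] s [165.8  84.1] a 8.8 z med [50.  54.7 59.3]
t2 [425, 189, 43, 54, 1378] c [ 527.7 -515.3] s [ 85.4 166.2] a 68.8 z med [28.4 54.3 59.1]
t3 [383, 223, 25, 38, 692] c [ 436.  -345.6] s [ 61.6 120.8] a 79.1 z med [31.2 39.6 44.3]
tray [162, 202, 56, 66, 1939] c [448.5 358.9] s [200.  148.1] a 18.5 z med [ 3.5  6.7 32.2]
rib [183, 223, 11, 24, 140] c [446.3 357.2] s [78.4 18.2] a 19.9 z med [24.7 34.9 39.3]
lid [239, 176, 72, 68, 3969] c [537.8  60.9] s [213.7 220.6] a 4.8 z med [106.6 110.7 116. ]
handle [257, 229, 36, 6, 126] c [461.5  53.2] s [ 10.8 108.1] a 5.0 z med [146.  150.  154.3]
jar [200, 137, 20, 20, 312] c [732.8 277.5] s [60.8 60.8] a 74.6 z med [101.9 109.1 113.1]
bottle [359, 139, 22, 24, 377] c [ 729.  -245.4] s [63.5 54.9] a 55.6 z med [ 78.7 129.9 190.7]
```

Tin-like things in the top picture: (346,260) and (447,215), both about 166×84 mm and 55 mm high, and (396,242), 120×61 mm and 40 mm high. The last is the smallest and matches the given size, so it is the one meant. The lid (275,212) is shut, with its handle at (275,232). The tray is at (190,235), the jar at (214,150) and the bottle at (370,152). I'll confirm the tin in one crop.

```bash
cat >> h.py <<'E'
def plan(pos,yaw):  # tool down, tool x at world yaw deg; gives tool shift, turn deg
    s=r.get_state(); R0=R.from_rotvec(s['tcp_rot'])
    Rt=R.from_euler('Z',yaw,degrees=True)*R.from_euler('X',180,degrees=True)
    print('shift',np.round(R0.inv().apply(np.array(pos)-s['ee_pos']),1),'turn',np.round((R0.inv()*Rt).as_rotvec(degrees=True),2))
E
python3 - <<'E'
from h import *
im=cv2.imread('pics/top0.png'); cv2.imwrite('pics/crop.png',cv2.resize(im[180:300,320:480],None,fx=5,fy=5,interpolation=cv2.INTER_CUBIC))
plan([461,53,240],95)
d=np.load('top0.npy');W=world('top',d)
x,y,z=W[...,0],W[...,1],W[...,2]
def ang(m):
    p=W[m&(d>0)][:,:2];c=p.mean(0);v=np.linalg.svd(p-c,full_matrices=False)[2][0];print(np.round(c,1),np.degrees(np.arctan2(v[1],v[0])).round(1))
ang((np.hypot(x-457,y-56)<90)&(z>128)); ang((np.hypot(x-434,y+346)<80)&(z>25)); ang((np.hypot(x-445,y-358)<80)&(z>20)); ang((np.hypot(x-445,y-358)<160)&(z>3))
E
```

```text
shift [ 457.8 -524.1   -8.7] turn [ -0.     0.   -79.03]
[461.5  52.9] -85.0
[ 436.  -344.4] 169.5
[446.7 355.6] -161.2
[444.5 358.1] -161.6
```

View pics/crop.png

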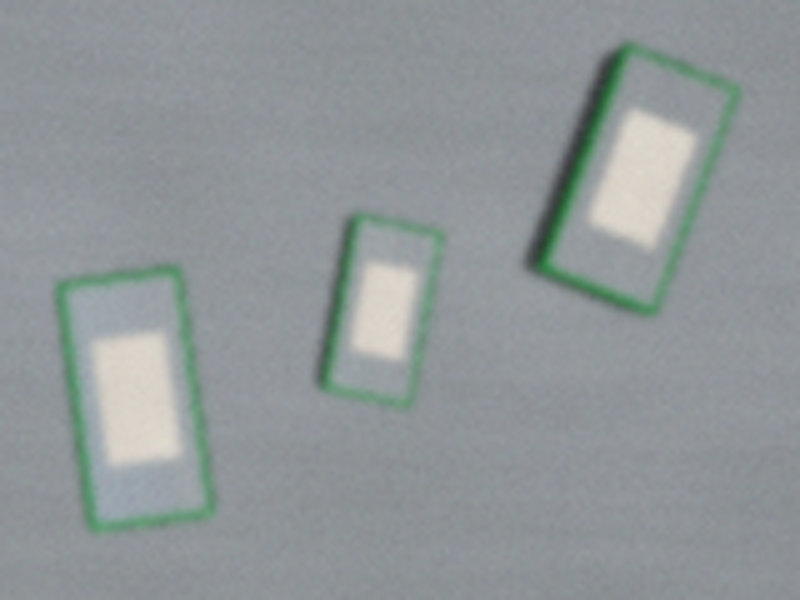

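The crop shows the three green-banded tins. The middle one at crop (383,310) is clearly the smallest, so it is the tin. Next I move above the handle.

move_arm:
  motion:
    - [15,-17,0,0,0,-4]
    - [45,-52,-2,0,0,-12]
    - [75,-86,-4,0,0,-20]
    - [105,-121,-6,0,0,-28]
    - [135,-155,-8,0,0,-36]
    - [165,-190,-9,0,0,-44]
    - [195,-224,-9,0,0,-52]
    - [225,-258,-9,0,0,-60]
    - [255,-293,-9,0,0,-68]
    - [285,-327,-9,0,0,-75]
  grip: 0.2

```text
time: 1.8
ee_pos: [349.6, -182.3, 240.6]
tcp_rot: [2.196, 2.245, 0.0]
contact_force: [0.8, -0.6, 0.0]
opening: 51.0
grasp_force: 0.0
```

```bash
python3 - <<'E'
from h import *
state(); plan([461,53,240],95)
E
```

```text
time 1.8
qpos [-0.611 -0.462  2.     0.     1.603 -0.633]
ee_pos [ 349.554 -182.348  240.625]
tcp_rot [2.196 2.245 0.   ]
contact_force [ 0.82  -0.576  0.029]
opening 51.019
grasp_force 0.0
shift [232.8 116.7   0.6] turn [ 0.05  0.04 -3.72]
```

move_arm:
  motion:
    - [35,17,0,0,0,-2]
    - [75,38,0,0,0,-4]
    - [115,58,0,0,0,-4]
    - [155,78,0,0,0,-4]
    - [190,95,0,0,0,-4]
    - [215,108,5,0,0,-4]
    - [229,115,20,0,0,-4]
    - [233,117,45,0,0,-4]
    - [233,117,55,0,0,-4]
    - [233,117,60,0,0,-4]

```text
time: 2.8
ee_pos: [461.3, 50.8, 179.1]
tcp_rot: [-2.122, -2.315, 0.003]
contact_force: [-0.4, -0.6, 0.1]
opening: 51.4
grasp_force: 0.0
```

```bash
python3 - <<'E'
from h import *
state(); plan([461,53,126],95)
for c in('scene','top'):
    im,d=r.grab_frame(c)
    for t in ['lid_handle','lid_hinge']:
        print(t,[(np.round(x['position']).tolist(),round(x['conf'],2)) for x in r.place_of(t,c)][:2])
    if c=='scene': cv2.imwrite('pics/s1.png',cv2.resize(im[120:320,250:490],None,fx=3,fy=3,interpolation=2))
E
```

```text
time 2.8
qpos [-1.000e-03 -2.130e-01  1.918e+00 -0.000e+00  1.439e+00 -8.800e-02]
ee_pos [461.283  50.793 179.091]
tcp_rot [-2.122 -2.315  0.003]
contact_force [-0.408 -0.62   0.135]
opening 51.425
grasp_force 0.0
shift [ 2.2  0.  53.1] turn [-0.13 -0.   -0.01]
lid_handle [([454.0, 52.0, 149.0], 0.72)]
lid_hinge [([607.0, 66.0, 100.0], 0.85)]
lid_handle []
lid_hinge [([609.0, 68.0, 101.0], 0.7)]
```

View pics/s1.png

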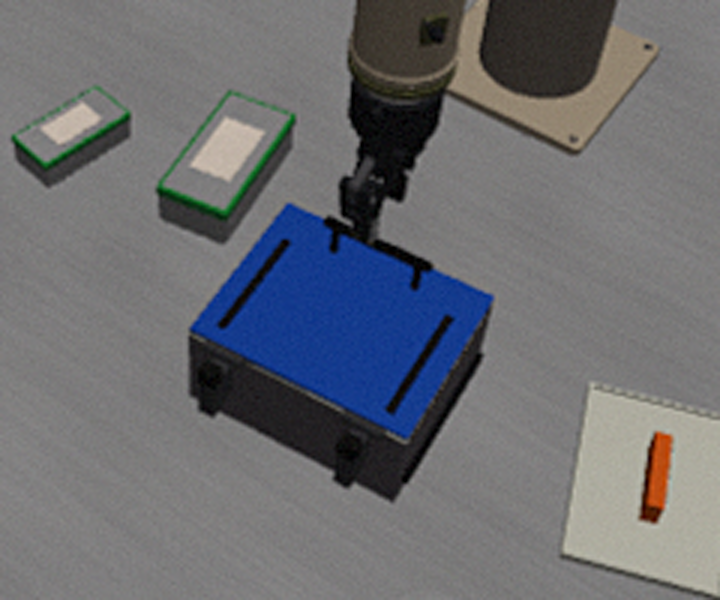

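The crop shows the open gripper just above the handle bar at (375,245), straddling it, and the lid is shut. I lower and grip.

move_arm:
  motion:
    - [2,0,10,0,0,0]
    - [2,0,25,0,0,0]
    - [2,0,40,0,0,0]
    - [2,0,49,0,0,0]
    - [2,0,52,0,0,0]
    - [2,0,52,0,0,0]

```text
time: 3.7
ee_pos: [461.5, 52.9, 127.5]
tcp_rot: [-2.122, -2.315, 0.002]
contact_force: [-0.3, 0.3, -0.4]
opening: 51.4
grasp_force: 0.0
```

move_arm:
  motion:
    - [0,0,0,0,0,0]
    - [0,0,0,0,0,0]
    - [0,0,0,0,0,0]
    - [0,0,0,0,0,0]
    - [0,0,0,0,0,0]
    - [0,0,0,0,0,0]
  grip: -1

```text
time: 4.3
ee_pos: [460.4, 52.7, 128.4]
tcp_rot: [-2.121, -2.314, 0.004]
contact_force: [-11.2, -1.7, 6.8]
opening: 8.8
grasp_force: 58.5
```

move_arm:
  motion:
    - [0,2.4,-7.5,0,0,0]
    - [0,5.2,-15,0,0,0]
    - [0,8.4,-22,0,0,0]
    - [0,12,-29,0,0,0]
    - [0,16,-36,0,0,0]
    - [0,20,-42,0,0,0]
    - [0,24.5,-49,0,0,0]
    - [0,29.5,-55,0,0,0]
    - [0,34.5,-61,0,0,0]
    - [0,40,-66.5,0,0,0]

```text
time: 5.3
ee_pos: [498.2, 56.1, 194.9]
tcp_rot: [-2.119, -2.311, 0.011]
contact_force: [-24.1, -2.3, 13.7]
opening: 8.7
grasp_force: 58.9
```

move_arm:
  motion:
    - [0,4.5,-6.5,0,0,0]
    - [0,10.5,-11.5,0,0,0]
    - [0,23.5,-20.5,0,0,0]
    - [0,37,-28.8,0,0,0]
    - [0,51.3,-35.5,0,0,0]
    - [0,66.4,-40.5,0,0,0]
    - [0,81.8,-44,0,0,0]
    - [0,97.5,-46,0,0,0]
    - [0,105.5,-46.5,0,0,0]
    - [0,113.2,-46.5,0,0,0]

```text
time: 6.3
ee_pos: [615.7, 66.3, 243.9]
tcp_rot: [2.122, 2.314, 0.003]
contact_force: [-5.0, -0.2, 8.4]
opening: 8.4
grasp_force: 62.5
```

```bash
python3 - <<'E'
from h import *
state()
im,d=r.grab_frame('scene'); cv2.imwrite('pics/s2.png',cv2.resize(im[80:300,230:490],None,fx=3,fy=2.7,interpolation=2))
E
```

```text
time 6.3
qpos [ 0.024  0.175  1.416  0.     1.548 -0.062]
ee_pos [615.688  66.294 243.924]
tcp_rot [2.122 2.314 0.003]
contact_force [-4.993 -0.162  8.402]
opening 8.415
grasp_force 62.487
```

View pics/s2.png

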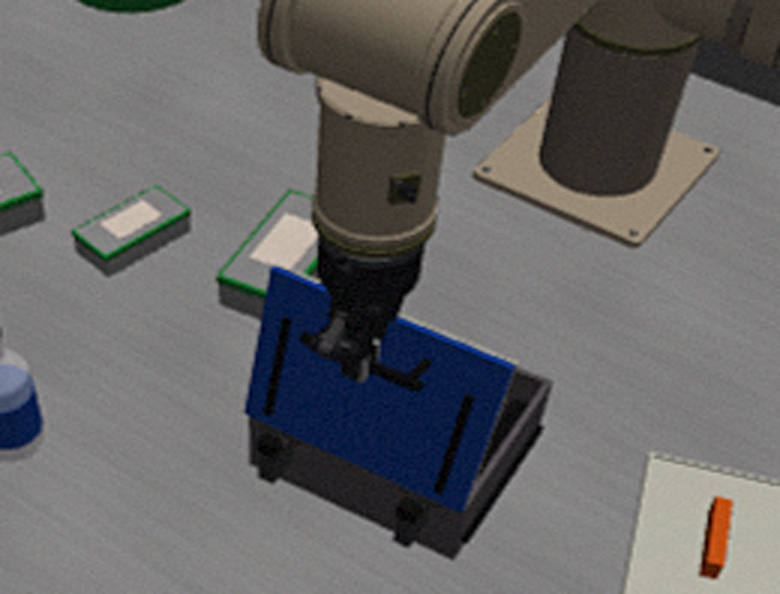

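The crop shows the lid near 1.3 rad with the bar held at (365,370). I release it narrowly and go up over the lid's edge.

move_arm:
  motion:
    - [0,0,0,0,0,0]
    - [0,0,0,0,0,0]
    - [0,0,-2,0,0,0]
    - [0,1,-12,0,0,0]
    - [0,2,-30,0,0,0]
    - [0,2,-50,0,0,0]
    - [0,2,-68,0,0,0]
    - [0,0,-76,0,0,0]
    - [0,-15,-80,0,0,0]
    - [0,-40,-80,0,0,0]
  grip: -0.55

```text
time: 7.35
ee_pos: [575.0, 62.7, 321.8]
tcp_rot: [2.123, 2.315, 0.001]
contact_force: [0.3, -0.4, -0.1]
opening: 19.1
grasp_force: 0.0
```

move_arm:
  motion:
    - [0,-20,0,0,0,0]
    - [0,-45,0,0,0,0]
    - [0,-70,0,0,0,0]
    - [0,-85,10,0,0,0]
    - [0,-88,35,0,0,0]
    - [0,-88,60,0,0,0]
    - [0,-88,80,0,0,0]
    - [0,-88,92,0,0,0]
    - [0,-88,97,0,0,0]
    - [0,-88,97,0,0,0]
  grip: -1

```text
time: 8.35
ee_pos: [486.9, 55.1, 224.1]
tcp_rot: [-2.123, -2.315, 0.001]
contact_force: [0.5, -0.0, 0.3]
opening: -0.3
grasp_force: 0.0
```

```bash
python3 - <<'E'
from h import *
state()
for c in('top',):
  im,d=r.grab_frame(c);W=world(c,d)
  m=(d>0)&(np.hypot(W[...,0]-600,W[...,1]-64)<170)&(W[...,2]>115)&(W[...,2]<300)
  h=cv2.cvtColor(im,cv2.COLOR_BGR2HSV); mb=m&(h[...,0]>105)&(h[...,0]<130)&(h[...,1]>120)
  p=W[mb]; print(mb.sum()); a=np.radians(5); rx=(p[:,0]-609)*np.cos(a)+(p[:,1]-66)*np.sin(a)
  print('angle', np.percentile(np.arctan2(p[:,2]-100,-rx),[10,50,90]), p.min(0),p.max(0))
E
```

```text
time 8.35
qpos [ 0.008 -0.167  1.795 -0.     1.514 -0.079]
ee_pos [486.929  55.115 224.077]
tcp_rot [-2.123e+00 -2.315e+00  1.000e-03]
contact_force [ 0.472 -0.045  0.305]
opening -0.258
grasp_force 0.0
407
angle [1.37195379 1.40297005 1.49156818] [569.85053062 -43.8556578  136.87042828] [617.57525989 163.77932894 280.97277835]
```

move_arm:
  motion:
    - [0,20,0,0,0,0]
    - [0,45,0,0,0,0]
    - [0,62,0,0,0,0]
    - [0,70,0,0,0,0]
    - [0,77,0,0,0,0]
    - [0,84,0,0,0,0]
    - [0,91,0,0,0,0]
    - [0,98,0,0,0,0]
    - [0,105,0,0,0,0]
    - [0,112,0,0,0,0]

```text
time: 9.4
ee_pos: [599.5, 64.9, 225.2]
tcp_rot: [2.122, 2.315, 0.001]
contact_force: [-1.6, -0.7, 3.2]
opening: 0.4
grasp_force: 0.0
```

move_arm:
  motion:
    - [0,3,0,0,0,0]
    - [0,6,0,0,0,0]
    - [0,8,0,0,0,0]

```text
time: 9.7
ee_pos: [606.5, 65.6, 223.8]
tcp_rot: [-2.122, -2.315, 0.001]
contact_force: [-1.5, -0.6, 1.7]
opening: -0.1
grasp_force: 0.0
```

move_arm:
  motion:
    - [0,3,0,0,0,0]
    - [0,6,0,0,0,0]
    - [0,8,0,0,0,0]

```text
time: 10.0
ee_pos: [614.5, 66.2, 223.8]
tcp_rot: [-2.123, -2.315, 0.001]
contact_force: [-1.8, 0.0, 0.4]
opening: 0.1
grasp_force: 0.0
```

move_arm:
  motion:
    - [0,2,0,0,0,0]
    - [0,4,0,0,0,0]
    - [0,4,0,0,0,0]

```text
time: 10.3
ee_pos: [616.1, 66.4, 224.0]
tcp_rot: [-2.12, -2.313, 0.007]
contact_force: [-19.0, -2.3, 7.4]
opening: -0.2
grasp_force: 0.0
```

```bash
cat >> h.py <<'E'
def lid():
    out=[]
    for c in('scene','top'):
      im,d=r.grab_frame(c);W=world(c,d);h=cv2.cvtColor(im,cv2.COLOR_BGR2HSV)
      q=W-np.array([608.5,66,100]); a=np.radians(5); rx=q[...,0]*np.cos(a)+q[...,1]*np.sin(a); ry=-q[...,0]*np.sin(a)+q[...,1]*np.cos(a)
      m=(d>0)&(abs(ry)<105)&(q[...,2]>15)&(q[...,2]<185)&(abs(rx)<110)&(h[...,0]>105)&(h[...,0]<130)&(h[...,1]>120)
      if m.sum()<50: print(c,m.sum()); continue
      z=q[...,2][m];x=rx[m]; k=np.polyfit(z,x,1); print(c,m.sum(),'angle',np.pi/2+np.arctan(k[0]),'x0',k[1])
E
python3 - <<'E'
from h import *
lid()
E
```

```text
scene 1748 angle 1.7994108224996501 x0 13.67900085421701
top 14
```

Force has risen to 19 N and the camera gives about 1.80 rad, so the lid is on its stop. I back off gently.

move_arm:
  motion:
    - [0,-2,0,0,0,0]
    - [0,-5,0,0,0,0]
    - [0,-20,0,0,0,0]
    - [0,-45,-5,0,0,0]
    - [0,-75,-15,0,0,0]
    - [-20,-100,-30,0,0,5]

```text
time: 11.0
ee_pos: [519.2, 39.3, 253.5]
tcp_rot: [-2.219, -2.222, 0.0]
contact_force: [1.1, -1.2, 0.7]
opening: 0.0
grasp_force: 0.0
```

```bash
python3 - <<'E'
from h import *
lid(); state(); plan([436,-345,230],-10.5)
im,d=r.grab_frame('top');W=world('top',d);cv2.imwrite('pics/t2.png',im);np.save('t2.npy',d)
print([(np.round(x['position']).tolist(),round(x['conf'],2)) for t in('case_floor','case_ledges') for x in r.place_of(t,'top')])
E
```

```text
scene 1761 angle 1.7961195175477067 x0 13.873633678167872
top 49
time 11.1
qpos [-2.800e-02 -9.700e-02  1.671e+00 -1.000e-03  1.563e+00 -2.400e-02]
ee_pos [520.299  36.558 257.089]
tcp_rot [2.223 2.214 0.004]
contact_force [0.732 0.563 0.807]
opening 0.264
grasp_force 0.0
shift [-381.9  -82.9   27.1] turn [  0.23  -0.18 100.27]
[([523.0, 59.0, 5.0], 0.93), ([437.0, -348.0, 17.0], 0.71), ([520.0, 59.0, 60.0], 0.54), ([434.0, -344.0, 1.0], 0.43), ([522.0, 57.0, 57.0], 0.87)]
```

move_arm:
  motion:
    - [-15,-3,0,0,0,4]
    - [-45,-10,0,0,0,12]
    - [-80,-17,5,0,0,20]
    - [-120,-26,10,0,0,28]
    - [-160,-35,15,0,0,36]
    - [-200,-43,20,0,0,44]
    - [-240,-52,25,0,0,52]
    - [-280,-61,27,0,0,60]
    - [-315,-68,27,0,0,68]
    - [-345,-75,27,0,0,76]
  grip: 1

```text
time: 12.25
ee_pos: [445.4, -308.6, 226.0]
tcp_rot: [-3.118, -0.374, 0.001]
contact_force: [0.7, 0.6, 0.1]
opening: 85.4
grasp_force: 0.0
```

```bash
python3 - <<'E'
from h import *
plan([436,-345,120],-10.5)
E
```

```text
shift [-17.6  33.2 106. ] turn [-0.06  0.05 24.17]
```

move_arm:
  motion:
    - [-6,11,15,0,0,8]
    - [-12,22,40,0,0,16]
    - [-17,32,70,0,0,24]
    - [-18,33,100,0,0,24]
    - [-18,33,130,0,0,24]
    - [-18,33,160,0,0,24]
    - [-18,33,185,0,0,24]
    - [-18,33,203,0,0,24]
    - [-18,33,214,0,0,24]
    - [-18,33,218,0,0,24]

```text
time: 13.25
ee_pos: [435.5, -342.4, 7.3]
tcp_rot: [-3.128, 0.273, 0.004]
contact_force: [0.1, -0.2, -0.0]
opening: 84.9
grasp_force: 0.0
```

move_arm:
  motion:
    - [0,0,0,0,0,0]
    - [0,0,0,0,0,0]
    - [0,0,0,0,0,0]
    - [0,0,0,0,0,0]
    - [0,0,0,0,0,0]
  grip: -1

```text
time: 13.75
ee_pos: [437.2, -344.6, 11.0]
tcp_rot: [3.127, -0.274, 0.004]
contact_force: [-0.1, -1.0, 5.8]
opening: 59.0
grasp_force: 67.3
```

```bash
python3 - <<'E'
from h import *
state()
E
```

```text
time 13.75
qpos [-0.76   0.232  1.8   -0.     1.106  0.986]
ee_pos [ 437.181 -344.588   11.03 ]
tcp_rot [ 3.127 -0.274  0.004]
contact_force [-0.075 -0.983  5.753]
opening 58.976
grasp_force 67.349
```

move_arm:
  motion:
    - [0,0,-5,0,0,0]
    - [0,0,-20,0,0,0]
    - [0,0,-45,0,0,0]
    - [0,0,-75,0,0,0]
    - [0,0,-105,0,0,0]
    - [0,0,-135,0,0,0]
    - [0,0,-158,0,0,0]
    - [0,0,-170,0,0,0]

```text
time: 14.55
ee_pos: [436.7, -343.8, 182.6]
tcp_rot: [3.128, -0.274, 0.004]
contact_force: [0.4, -0.2, -4.7]
opening: 59.1
grasp_force: 66.3
```

```bash
python3 - <<'E'
from h import *
state(); plan([519,59,178],5)
E
```

```text
time 14.55
qpos [-0.759  0.036  1.678  0.     1.425  0.986]
ee_pos [ 436.727 -343.81   182.593]
tcp_rot [ 3.128 -0.274  0.004]
contact_force [ 0.358 -0.172 -4.717]
opening 59.091
grasp_force 66.293
shift [  10.9 -411.     3.9] turn [  0.12  -0.15 -15.02]
```

move_arm:
  motion:
    - [1,-15,0,0,0,-1]
    - [2,-45,0,0,0,-2]
    - [3,-90,0,0,0,-4]
    - [4,-138,0,0,0,-6]
    - [5,-186,0,0,0,-8]
    - [6,-234,0,0,0,-10]
    - [8,-282,0,0,0,-12]
    - [9,-330,0,0,0,-14]
    - [10,-370,2,0,0,-15]
    - [11,-395,3,0,0,-15]

```text
time: 15.55
ee_pos: [514.1, 47.5, 174.5]
tcp_rot: [-3.137, -0.142, 0.005]
contact_force: [0.3, -0.3, -4.0]
opening: 59.2
grasp_force: 66.3
```

move_arm:
  motion:
    - [0,-8,1,0,0,0]
    - [0,-13,1,0,0,0]
    - [0,-16,1,0,0,0]
    - [0,-16,1,0,0,0]

```text
time: 15.95
ee_pos: [513.9, 59.1, 175.0]
tcp_rot: [3.139, 0.135, -0.001]
contact_force: [0.5, 0.4, -3.9]
opening: 58.9
grasp_force: 66.3
```

```bash
python3 - <<'E'
from h import *
state(); plan([520,59,16],5)
im,d=r.grab_frame('top'); a=im[130:290,190:390]
b,_=r.grab_frame('scene'); b=b[120:320,250:490]
cv2.imwrite('pics/p3.png',np.hstack([cv2.resize(a,(400,320),interpolation=2),cv2.resize(b,(384,320),interpolation=2)]))
E
```

```text
time 15.95
qpos [ 0.016 -0.06   1.787 -0.     1.416  1.5  ]
ee_pos [513.889  59.12  174.983]
tcp_rot [ 3.139e+00  1.350e-01 -1.000e-03]
contact_force [ 0.459  0.444 -3.916]
opening 58.892
grasp_force 66.302
shift [  6.2   0.6 159. ] turn [ 0.01  0.04 -0.06]
```

View pics/p3.png

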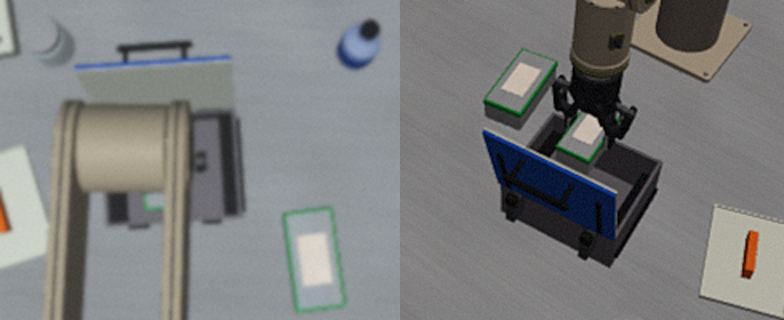

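The picture shows the lid open and the tin level above the case opening, with the gripper clear of the lid. I lower it.

move_arm:
  motion:
    - [3,0,8,0,0,0]
    - [6,0,25,0,0,0]
    - [6,0,50,0,0,0]
    - [6,0,75,0,0,0]
    - [6,0,100,0,0,0]
    - [6,0,120,0,0,0]
    - [6,0,135,0,0,0]
    - [6,0,145,0,0,0]
    - [6,0,150,0,0,0]
    - [6,0,152,0,0,0]

```text
time: 17.05
ee_pos: [520.5, 60.0, 23.3]
tcp_rot: [3.139, 0.136, 0.0]
contact_force: [-0.0, 0.5, -4.0]
opening: 59.0
grasp_force: 66.3
```

move_arm:
  motion:
    - [0,0,1,0,0,0]
    - [0,0,2,0,0,0]
    - [0,0,3,0,0,0]
    - [0,0,3,0,0,0]

```text
time: 17.45
ee_pos: [520.5, 60.2, 20.6]
tcp_rot: [3.139, 0.136, 0.001]
contact_force: [-0.7, 0.9, -4.6]
opening: 58.9
grasp_force: 66.3
```

move_arm:
  motion:
    - [0,0,1,0,0,0]
    - [0,0,2,0,0,0]
    - [0,0,3,0,0,0]
    - [0,0,3,0,0,0]

```text
time: 17.85
ee_pos: [520.3, 60.1, 17.2]
tcp_rot: [3.139, 0.136, 0.0]
contact_force: [-1.0, 0.1, -4.1]
opening: 58.9
grasp_force: 66.4
```

move_arm:
  motion:
    - [0,0,0.5,0,0,0]
    - [0,0,1,0,0,0]
    - [0,0,1,0,0,0]

```text
time: 18.15
ee_pos: [520.2, 60.1, 17.0]
tcp_rot: [3.139, 0.136, -0.0]
contact_force: [-5.6, -0.2, 6.4]
opening: 58.8
grasp_force: 67.4
```

The tin has touched the floor. I release and rise.

move_arm:
  motion:
    - [0,0,0,0,0,0]
    - [0,0,0,0,0,0]
    - [0,0,0,0,0,0]
    - [0,0,0,0,0,0]
    - [0,0,-5,0,0,0]
    - [0,0,-20,0,0,0]
    - [0,0,-50,0,0,0]
    - [0,0,-90,0,0,0]
    - [0,0,-130,0,0,0]
    - [0,0,-165,0,0,0]
  grip: 1

```text
time: 19.15
ee_pos: [520.7, 60.2, 185.1]
tcp_rot: [3.139, 0.136, 0.004]
contact_force: [1.4, -0.2, -0.3]
opening: 85.6
grasp_force: 0.0
```

```bash
python3 - <<'E'
from h import *
state(); lid(); plan([446.5,356.5,200],18.6)
E
```

```text
time 19.15
qpos [ 0.017 -0.052  1.76   0.     1.431  1.501]
ee_pos [520.707  60.177 185.112]
tcp_rot [3.139 0.136 0.004]
contact_force [ 1.444 -0.239 -0.278]
opening 85.624
grasp_force 0.0
scene 1778 angle 1.7614155241712228 x0 16.007363271369375
top 47
shift [ -51.5 -301.9  -11.4] turn [  0.13  -0.67 -13.62]
```

move_arm:
  motion:
    - [-3,-15,-5,0,0,-2]
    - [-9,-50,-11,0,0,-4]
    - [-17,-98,-11,0,0,-6]
    - [-25,-146,-11,0,0,-8]
    - [-33,-194,-11,0,0,-10]
    - [-42,-240,-11,0,0,-12]
    - [-48,-275,-11,0,0,-13.6]
    - [-51,-295,-8,0,0,-13.6]
    - [-51,-302,0,0,0,-13.6]
    - [-51,-302,15,0,0,-13.6]
  grip: 0

```text
time: 20.25
ee_pos: [443.0, 357.6, 166.1]
tcp_rot: [-3.1, -0.51, -0.001]
contact_force: [0.1, 0.2, -0.9]
opening: 42.8
grasp_force: 0.0
```

```bash
python3 - <<'E'
from h import *
state(); lid(); lid(); plan([446.5,356.5,10],18.6)
im,d=r.grab_frame('top');W=world('top',d);x,y,z=W[...,0],W[...,1],W[...,2]
cv2.imwrite('pics/t4.png',cv2.resize(im[130:290,130:370],None,fx=3,fy=3,interpolation=2))
for t in('case_floor','tin_center','lid_hinge'): print(t,[(np.round(v['position']).tolist(),round(v['conf'],2)) for v in r.place_of(t,'top')][:4])
q=W-np.array([521,59,0]);a=np.radians(5);qx=q[...,0]*np.cos(a)+q[...,1]*np.sin(a);qy=-q[...,0]*np.sin(a)+q[...,1]*np.cos(a)
m=(d>0)&(abs(qx)<75)&(abs(qy)<60)&(z>35)&(z<60); c,s,g=cv2.minAreaRect(np.c_[qx[m],qy[m]].astype(np.float32)); print('tin in case',c,s,g,np.median(z[m]))
# walls: top of rim
for nm,mm in(('rim-y',(qy<-95)&(qy>-125)&(abs(qx)<70)),('rim+y',(qy>95)&(qy<125)&(abs(qx)<70))):
    k=mm&(d>0)&(z>90)&(z<108); print(nm,k.sum(),np.percentile(qy[k],[2,50,98]))
k=(d>0)&(abs(qy)<90)&(qx<-70)&(qx>-110)&(z>90)&(z<108);print('front',k.sum(),np.percentile(qx[k],[2,50,98]))
E
```

```text
time 20.25
qpos [ 0.589  0.086  1.656 -0.     1.399  1.833]
ee_pos [442.973 357.582 166.086]
tcp_rot [-3.1e+00 -5.1e-01 -1.0e-03]
contact_force [ 0.144  0.216 -0.881]
opening 42.81
grasp_force 0.0
scene 1754 angle 1.799219289965127 x0 13.65370833474649
top 47
scene 1761 angle 1.7993634608050932 x0 13.588606276519144
top 52 angle 1.3416703220171546 x0 89.9313079280558
shift [  4.2  -0.5 155. ] turn [ 0.06  0.14 -0.1 ]
case_floor [([525.0, 63.0, 6.0], 0.91), ([734.0, -253.0, -0.0], 0.29)]
tin_center [([520.0, 60.0, 23.0], 0.9), ([370.0, -182.0, 31.0], 0.71), ([527.0, -523.0, 28.0], 0.57)]
lid_hinge [([608.0, 67.0, 101.0], 0.72)]
tin in case (-0.8711624145507812, 1.8090667724609375) (120.821044921875, 61.4798698425293) 0.10332346707582474 45.29045363321734
rim-y 80 [-109.63557328 -106.76706489 -103.8929277 ]
rim+y 104 [103.7856679  106.67712057 110.6163611 ]
front 109 [-90.42915715 -86.93023014 -84.06309733]
```

View pics/t4.png

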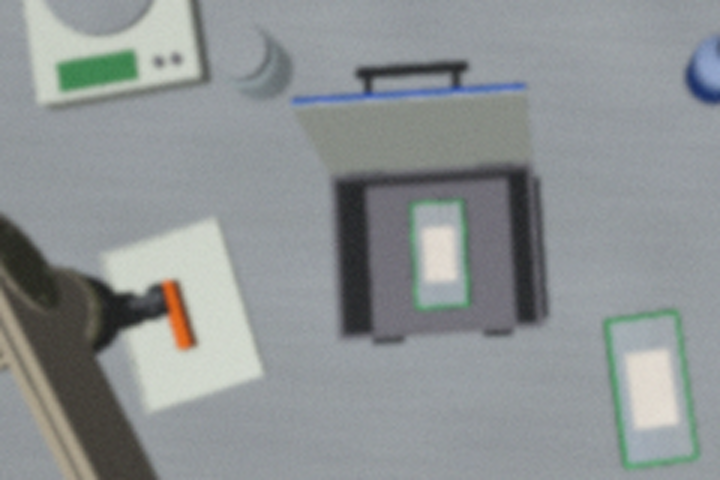

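The picture shows the tin flat in the case at (440,255), the lid back on its stop, the jar and bottle untouched, and the rib at (178,315). I go down to grip the rib.

move_arm:
  motion:
    - [2,0,10,0,0,0]
    - [4,0,30,0,0,0]
    - [4,0,60,0,0,0]
    - [4,0,90,0,0,0]
    - [4,0,115,0,0,0]
    - [4,0,135,0,0,0]
    - [4,0,147,0,0,0]
    - [4,0,153,0,0,0]
    - [4,0,154.5,0,0,0]
    - [4,0,154.5,0,0,0]

```text
time: 21.65
ee_pos: [447.6, 358.2, 12.5]
tcp_rot: [-3.1, -0.507, -0.002]
contact_force: [1.1, 0.4, 0.0]
opening: 42.6
grasp_force: 0.0
```

move_arm:
  motion:
    - [0,0,0,0,0,0]
    - [0,0,0,0,0,0]
    - [0,0,0,0,0,0]
    - [0,0,0,0,0,0]
    - [0,0,0,0,0,0]
    - [0,0,0,0,0,0]
  grip: -1

```text
time: 22.25
ee_pos: [447.9, 358.5, 13.1]
tcp_rot: [-3.1, -0.507, -0.003]
contact_force: [-0.4, 1.2, 6.4]
opening: 14.9
grasp_force: 59.8
```

```bash
python3 - <<'E'
from h import *
state()
E
```

```text
time 22.25
qpos [ 0.586  0.271  1.749 -0.     1.119  1.832]
ee_pos [447.943 358.457  13.12 ]
tcp_rot [-3.10e+00 -5.07e-01 -3.00e-03]
contact_force [-0.442  1.151  6.412]
opening 14.87
grasp_force 59.787
```

move_arm:
  motion:
    - [0,0,-5,0,0,0]
    - [0,0,-20,0,0,0]
    - [0,0,-45,0,0,0]
    - [0,0,-75,0,0,0]
    - [0,0,-105,0,0,0]
    - [0,0,-135,0,0,0]
    - [0,0,-158,0,0,0]
    - [0,0,-170,0,0,0]

```text
time: 23.05
ee_pos: [448.0, 358.5, 185.5]
tcp_rot: [-3.099, -0.507, -0.006]
contact_force: [-0.4, -0.3, -2.2]
opening: 15.0
grasp_force: 58.7
```

```bash
python3 - <<'E'
from h import *
state(); plan([521,59,185],95)
im,d=r.grab_frame('scene'); cv2.imwrite('pics/s5.png',im[150:390,340:640])
E
```

```text
time 23.05
qpos [0.586 0.081 1.625 0.    1.431 1.832]
ee_pos [447.987 358.515 185.545]
tcp_rot [-3.099 -0.507 -0.006]
contact_force [-0.419 -0.298 -2.244]
opening 15.038
grasp_force 58.737
shift [-2.620e+01  3.072e+02  1.000e-01] turn [  0.1   -0.24 -76.43]
```

View pics/s5.png

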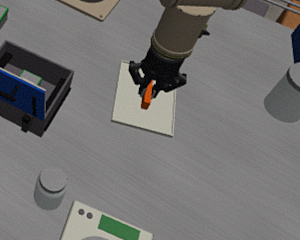

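The picture shows the tray lifted level, with the rib at (150,95) in the fingers.

move_arm:
  motion:
    - [-1,8,0,0,0,-4]
    - [-2,24,0,0,0,-12]
    - [-4,44,0,0,0,-20]
    - [-6,64,0,0,0,-28]
    - [-8,84,0,0,0,-36]
    - [-9,104,0,0,0,-44]
    - [-11,122,0,0,0,-52]
    - [-12,138,0,0,0,-60]
    - [-13,150,0,0,0,-68]
    - [-14,158,0,0,0,-76]

```text
time: 24.1
ee_pos: [483.5, 202.4, 180.4]
tcp_rot: [-2.125, -2.313, 0.003]
contact_force: [-0.2, -0.3, -2.2]
opening: 15.1
grasp_force: 58.6
```

```bash
python3 - <<'E'
from h import *
state(); plan([521,59,185],95)
E
```

```text
time 24.1
qpos [ 0.299 -0.043  1.76  -0.     1.427  0.214]
ee_pos [483.508 202.402 180.449]
tcp_rot [-2.125 -2.313  0.003]
contact_force [-0.211 -0.262 -2.173]
opening 15.11
grasp_force 58.639
shift [-146.1   25.2   -4.5] turn [-0.12  0.04 -0.14]
```

move_arm:
  motion:
    - [-10,2,-1,0,0,0]
    - [-30,5,-3,0,0,0]
    - [-55,10,-4,0,0,0]
    - [-80,14,-4,0,0,0]
    - [-105,18,-4,0,0,0]
    - [-125,22,-4,0,0,0]
    - [-140,25,-4,0,0,0]
    - [-146,25,-4,0,0,0]
    - [-146,25,-4,0,0,0]

```text
time: 25.0
ee_pos: [520.5, 59.6, 185.5]
tcp_rot: [-2.133, -2.305, 0.001]
contact_force: [-0.3, 0.3, -2.7]
opening: 15.0
grasp_force: 58.7
```

```bash
python3 - <<'E'
from h import *
state(); plan([521,59,100],95)
a=np.radians(5)
for c in('scene','top'):
    im,d=r.grab_frame(c);W=world(c,d);q=W-np.array([521,59,0]);z=q[...,2]
    qx=q[...,0]*np.cos(a)+q[...,1]*np.sin(a);qy=-q[...,0]*np.sin(a)+q[...,1]*np.cos(a)
    hs=cv2.cvtColor(im,cv2.COLOR_BGR2HSV)
    m=(d>0)&(abs(qx)<100)&(abs(qy)<125)&(z>160)&(z<195)&(hs[...,1]<60)&(hs[...,2]>120)
    print(c,m.sum())
    if m.sum()>30:
        P=np.c_[qx[m],qy[m]];print('x',np.percentile(P[:,0],[1,99]),'y',np.percentile(P[:,1],[1,99]),'z',np.median(z[m]));print(np.linalg.lstsq(np.c_[P,np.ones(len(P))],z[m],rcond=None)[0])
        rr=cv2.minAreaRect(P.astype(np.float32));print(rr)
    print([(np.round(v['position']).tolist(),round(v['conf'],2)) for v in r.place_of('tray_grip',c)][:2])
E
```

```text
time 25.0
qpos [ 0.016 -0.049  1.757  0.     1.435 -0.061]
ee_pos [520.486  59.635 185.475]
tcp_rot [-2.133e+00 -2.305e+00  1.000e-03]
contact_force [-0.3    0.348 -2.661]
opening 15.037
grasp_force 58.701
shift [-0.7  0.5 85.5] turn [-0.04 -0.01 -0.56]
scene 2272
x [-68.36086504  62.52396337] y [-92.20112253  94.09704074] z 176.92093146778546
[-2.52435813e-03 -9.07789359e-04  1.77035495e+02]
((-2.4340438842773438, 0.4521636962890625), (190.76625061035156, 142.77684020996094), 89.29657745361328)
[([521.0, 58.0, 193.0], 0.55)]
top 1171
x [-68.66698438  68.06789043] y [-94.36076559  92.23690594] z 178.4084537185654
[-4.29199908e-03 -1.96561501e-03  1.78390737e+02]
((0.658416748046875, -0.111724853515625), (189.97813415527344, 140.12123107910156), 89.80076599121094)
[([519.0, 56.0, 199.0], 0.56), ([688.0, 76.0, 234.0], 0.28)]
```

The tray is level and centred within about 1 mm. I lower it onto the ledges.

move_arm:
  motion:
    - [0,0,6,0,0,-0.5]
    - [0,0,18,0,0,-0.5]
    - [0,0,33,0,0,-0.5]
    - [0,0,48,0,0,-0.5]
    - [0,0,63,0,0,-0.5]
    - [0,0,78,0,0,-0.5]
    - [0,0,92,0,0,-0.5]
    - [0,0,102,0,0,-0.5]
    - [0,0,107,0,0,-0.5]
    - [0,0,109,0,0,-0.5]

```text
time: 26.2
ee_pos: [520.5, 60.0, 76.2]
tcp_rot: [-2.121, -2.317, 0.001]
contact_force: [0.7, -0.6, -1.8]
opening: 15.1
grasp_force: 58.7
```

move_arm:
  motion:
    - [0,0,1,0,0,0]
    - [0,0,2,0,0,0]
    - [0,0,3,0,0,0]
    - [0,0,3,0,0,0]

```text
time: 26.6
ee_pos: [520.9, 60.1, 74.1]
tcp_rot: [2.121, 2.317, 0.001]
contact_force: [0.2, 0.4, -2.3]
opening: 14.8
grasp_force: 58.7
```

move_arm:
  motion:
    - [0,0,1,0,0,0]
    - [0,0,2,0,0,0]
    - [0,0,3,0,0,0]
    - [0,0,3,0,0,0]

```text
time: 27.0
ee_pos: [520.5, 60.1, 70.6]
tcp_rot: [-2.121, -2.317, 0.0]
contact_force: [0.7, 0.5, -2.2]
opening: 15.0
grasp_force: 58.7
```

move_arm:
  motion:
    - [0,0,0.5,0,0,0]
    - [0,0,1,0,0,0]
    - [0,0,1,0,0,0]

```text
time: 27.3
ee_pos: [520.6, 60.1, 69.7]
tcp_rot: [-2.121, -2.318, 0.0]
contact_force: [0.0, 0.3, -1.9]
opening: 15.0
grasp_force: 58.7
```

move_arm:
  motion:
    - [0,0,0.5,0,0,0]
    - [0,0,1,0,0,0]
    - [0,0,1,0,0,0]

```text
time: 27.6
ee_pos: [520.7, 60.0, 69.1]
tcp_rot: [2.121, 2.318, -0.0]
contact_force: [-1.8, -0.3, 2.8]
opening: 15.2
grasp_force: 59.3
```

The tray is resting (force now +2.8 N, up). I open to about 40 mm and rise.

move_arm:
  motion:
    - [0,0,0,0,0,0]
    - [0,0,0,0,0,0]
    - [0,0,0,0,0,0]
    - [0,0,0,0,0,0]
    - [0,0,-5,0,0,0]
    - [0,0,-20,0,0,0]
    - [0,0,-50,0,0,0]
    - [0,0,-90,0,0,0]
    - [0,0,-130,0,0,0]
    - [0,-30,-160,0,0,0]
  grip: 0

```text
time: 28.6
ee_pos: [492.9, 57.4, 233.2]
tcp_rot: [2.119, 2.315, 0.005]
contact_force: [-0.4, -0.6, -0.0]
opening: 42.5
grasp_force: 0.0
```

move_arm:
  motion:
    - [-15,-10,0,0,0,0]
    - [-50,-25,0,0,0,0]
    - [-95,-40,0,0,0,0]
    - [-140,-55,0,0,0,0]
    - [-185,-65,0,0,0,0]
    - [-215,-65,0,0,0,0]
    - [-230,-65,0,0,0,0]
    - [-230,-65,0,0,0,0]

```text
time: 29.4
ee_pos: [446.5, -179.0, 229.8]
tcp_rot: [2.123, 2.314, 0.0]
contact_force: [-0.0, 0.6, 0.3]
opening: 42.5
grasp_force: 0.0
```

```bash
python3 - <<'E'
from h import *
state(); lid()
a=np.radians(5)
ims=[]
for c in('scene','top'):
    im,d=r.grab_frame(c);W=world(c,d);q=W-np.array([521,59,0]);z=q[...,2]
    qx=q[...,0]*np.cos(a)+q[...,1]*np.sin(a);qy=-q[...,0]*np.sin(a)+q[...,1]*np.cos(a)
    hs=cv2.cvtColor(im,cv2.COLOR_BGR2HSV)
    m=(d>0)&(abs(qx)<80)&(abs(qy)<100)&(z>45)&(z<80)&(hs[...,1]<60)&(hs[...,2]>120)
    P=np.c_[qx[m],qy[m]];print(c,m.sum(),np.median(z[m]),np.linalg.lstsq(np.c_[P,np.ones(len(P))],z[m],rcond=None)[0],cv2.minAreaRect(P.astype(np.float32)))
    ims.append(im)
    print([(t,np.round(v['position']).tolist(),round(v['conf'],2)) for t in('tray_grip','jar','bottle') for v in r.place_of(t,c)[:1]])
cv2.imwrite('pics/end.png',np.hstack([cv2.resize(ims[0][120:320,250:490],(384,320)),cv2.resize(ims[1][130:290,190:390],(400,320))]))
E
```

```text
time 29.4
qpos [-0.488 -0.197  1.811 -0.     1.526 -0.574]
ee_pos [ 446.477 -178.952  229.799]
tcp_rot [2.123 2.314 0.   ]
contact_force [-0.01   0.599  0.344]
opening 42.494
grasp_force 0.0
scene 1763 angle 1.800696344580749 x0 13.516347248289684
top 49
scene 999 60.575443824919375 [1.37847157e-03 3.77898892e-04 6.07851774e+01] ((-16.14989471435547, -1.2912445068359375), (196.38023376464844, 113.19294738769531), 88.77915954589844)
[('tray_grip', [522.0, 58.0, 80.0], 0.83), ('jar', [736.0, 279.0, 2.0], 0.69), ('bottle', [731.0, -249.0, -0.0], 0.76)]
top 2297 61.82784377321218 [1.33585575e-04 1.46300305e-03 6.18871597e+01] ((0.694061279296875, -0.5542449951171875), (143.99061584472656, 194.4645538330078), 0.3686254322528839)
[('tray_grip', [520.0, 56.0, 82.0], 0.65), ('jar', [516.0, 53.0, 77.0], 0.63), ('bottle', [733.0, -254.0, -1.0], 0.91)]
```

View pics/end.png

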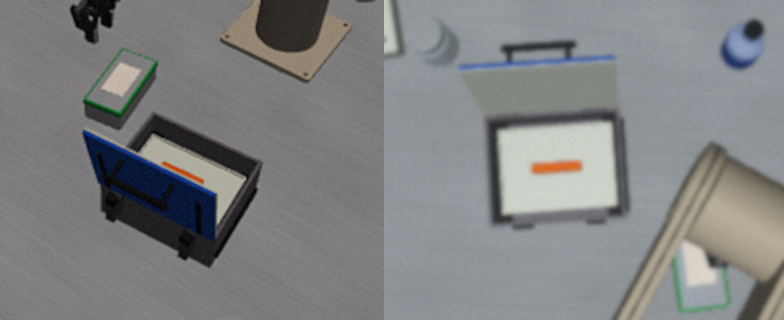

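The tray lies level and centred on the ledges (rib at (556,167)), the lid is at 1.80 rad, the jar and bottle are in place, and the arm is clear. I hand in.

```bash
python3 -c "
from rig import r
print(r.finish_job())"
```

```text
the job is handed in; nothing more can be done
None
```

I handed the job in at about 29 s: the lid rests on its stop at about 1.80 rad, the tin was flat on the case floor before the tray went in, the tray is level on both ledges, and the jar and bottle were not disturbed; the hand-in returned no verdict.

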